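# Seat the keyed handwheel of a router lift and fit its collar

## Robot

A 6-joint arm with a two-finger parallel gripper is mounted at the origin on the work surface. World frame = base frame: x ahead of the robot, y to its left, z up, the work surface at z = 0. Lengths are in m, angles in rad, forces in N, time in s.
With the tool pointing down it reaches from about 0.35 to 1 m from the base axis. Payload 7.1 kg.
Tool frame: the origin (TCP) lies between the finger pads; the fingertips stand 22 mm ahead of it and the grasp point (between the pads) lies 3 mm ahead of it; x points along the fingers, y is the direction in which the jaws open and shut, and the axes are right-handed (so a half turn about x gives the same grasp; the last joint's range is limited). The gripper opens to 85 mm and grips with 20 to 120 N. Pads are 22 mm wide; open, the fingers measure 114 mm over their backs; the gripper's body (76 mm by 85 mm) begins 54 mm behind the grasp point. The pads swing forward as they close: fully open they stand 13 mm farther back than shut.
Start: joints at [1.113, 0.423, 1.63, -0, 1.089, -0.019], TCP at [0.266, 0.566, 0.253] pointing down, gripper open.
Joint ranges: [-3, 3], [-0.9, 2.11], [0.09, 2.58], [-1.31, 4.45], [0.11, 2.69], [-2.54, 2.54]. Speed limits (rad/s): [2.39, 2.39, 3.01, 3.14, 3.14, 3.14].

## Interface

Orientations are given as a rotation vector (axis times angle).
In Python, from rig import manip gives the robot as it stands. The module is installed in compiled form; this text tells all that it offers. Calls block until the motion is done:
- manip.move_to(position, orientation): joint-space move of the TCP to a pose.
- manip.servo_line(position, orientation=None, rate=0.15): straight line of the TCP; orientation=None keeps the orientation; rate is the mean speed in m/s.
- manip.set_joints(angles): joint-space move.
- manip.command_gripper(opening, f_grip=None): finger opening in m; f_grip is the grip in N (None keeps the last); returns when the fingers have stopped.
- manip.hold(seconds).
- manip.solve_ik(position, orientation): joint angles nearest the present ones, or None.
- manip.camera(name): name is "side" or "top" or "wrist"; returns a dict with "image" (420x560x3 uint8, red, green, blue), "fx", "fy", "cx", "cy" (pixels), "cam_to_world" (4x4, takes a point from camera to world coordinates); the wrist camera has in their place "mount" (4x4, takes a point from camera to tool coordinates, whose origin is the TCP and whose axes are the tool frame's). Camera axes: x right, y down, z forward; pixel columns grow to the right and rows downward; lengths in m; the calibration is good to about 2 mm. The wrist camera is an equidistant fisheye: a pixel r from the principal point sees the ray r / f radians off the axis. A picture is of the moment at which its call begins: read the wrist's pose just before it. There is no depth.
A pose or a line that the arm cannot do raises manip.IKError and nothing moves.
- manip.sign_off(): hands the job in, once; it reports no verdict.
Readings, each from a call of its own:
- manip.get_time(): time.
- manip.get_joint_positions(): joint angles.
- manip.get_joint_vel(): joint speeds.
- manip.get_tau(): joint torques, N m.
- manip.get_position(): TCP position.
- manip.get_ee_rot(): TCP orientation.
- manip.get_contact_force(): force on the tool from outside, world axes, zero at the start.
- manip.get_torque(): the same for the moment, N m.
- manip.get_width(): finger opening in m.
Only numpy, scipy, OpenCV 4.12 (cv2) and the standard library are available. Lean on these libraries where they do the work, as an engineer would, in place of code of your own. Each camera call takes 0.05 s, during which the arm holds its last target. There are 200 camera calls.

## Task

The handwheel of the router lift is on its spindle but still perched on top of the key. Turn it by its crank knob until its keyway drops over the key and the hub sits fully home, without lifting the wheel off; then put the brass collar over the spindle end, down flat on the hub, and let go. Leave the tin, the wooden offcut and the spanner where they are.

Things in the scene. Friction and masses are not known exactly. Their poses are not given: they have to be found in the camera images.
- spindle_seat (a point): Point on the axis of the upright spindle of the fixed grey gearbox (200 x 170 mm, top 60 mm above the bench), at the aluminium shoulder (60 mm across) where the hub must finally rest, 66 mm above the bench. z is up along the spindle; x points level from the axis towards the brass key, hidden under the hub: 6 mm wide, its top 14 mm above this point.
- spindle_end (a point): Centre of the end face of the steel spindle, 78 mm above the seat; same axes. Spindle 20 mm diameter, its last 5 mm chamfered to 14 mm. Two yellow painted lines point the way the key points: a short one on this face from centre to edge, and a long one on the gearbox top, running out from the spindle and past the wheel rim.
- hub_foot (a point): Centre of the underside of the loose handwheel's hub (about 0.6 kg). x points from the axis to the keyway, which is on the crank knob's side. At the start the hub is perched on the key, this point about 14 mm above the seat, leaning up to 3 degrees in its loose bore. Aluminium hub 52 mm across, 40 mm high; bore 21.6 mm, keyway 9 mm wide. Home, this point is at the seat.
- rim_mid (a point): Point on the wheel's axis, level with the middle of its black rim, 24 mm above the hub's underside. Rim 138 mm over all, of 14 mm round bar, 3 spokes. The wheel turns easily either way (1 to 3 N at the knob). When the knob is over the long yellow line (within about 0.1 rad) the wheel drops 14 mm by its own weight and can turn no further.
- knob_mid (a point): Middle of the upright maple crank knob on the wheel rim, 22 mm diameter and 44 mm tall (34 to 78 mm above the hub's underside; this point is 56 mm above it), 62 mm from the wheel's axis. It does not turn on its own.
- collar_mid (a point): Centre, half-way up, of the loose brass collar (0.2 kg): a plain ring 44 mm outer diameter, 23 mm bore, 34 mm high, standing flat on the bench, z up. It goes over the spindle and rests on the hub's top; there its centre is 57 mm above the spindle seat and 4 mm of spindle shows above it.
- tin_mid (a point): Centre of a green tin, 60 mm diameter, 55 mm tall, standing on the bench: leave alone.
- offcut_mid (a point): Centre of a brown wooden offcut, 70 x 45 x 25 mm (x, y, z), lying on the bench: leave alone.
- spanner_grip (a point): Handle of a steel spanner, 140 mm long, lying along its own x on the bench: leave alone.
There are look-alikes about, which are no part of the job. Of the things like the part that bears hub_foot, leave any that is pink or white; of the rest the larger one is meant.

How it is judged:
On the way, in this order (a step that is already met when the one before it is completed fails the run):
1. the handwheel has dropped over the key and sits fully home on the shoulder (z of hub_foot in the frame of spindle_seat below 0.003 m and horizontal distance between hub_foot and spindle_seat below 0.003 m and angle between hub_foot's own z axis and vertical below 0.05 rad), for 0.3 s.
2. the collar is over the spindle, flat on the hub (all of step 1 and z of collar_mid in the frame of spindle_seat between 0.05 and 0.061 m and horizontal distance between collar_mid and spindle_seat below 0.004 m and angle between the z axis of collar_mid and the z axis of spindle_seat, either way round below 0.08 rad), for 0.2 s.
At the end, for the whole second after the job is handed in: Hub fully home on the shoulder (underside within 3 mm of it, centred to 3 mm, tilt < 0.05 rad); collar over the spindle, flat on the hub (centre 50 to 61 mm above the seat, within 4 mm of the axis, tilt < 0.08 rad); both at rest; tin, offcut and spanner within 30 mm of their starts (all of step 2 and linear speed of each of handwheel, collar below 0.02 m/s and distance of each of tin_mid, offcut_mid, spanner_grip from where it was at the start of the episode below 0.03 m); the robot touches nothing.
It fails at once if the handwheel is lifted off its key (hub underside more than 35 mm above the seat) (z of hub_foot in the frame of spindle_seat above 0.035 m).
It fails at once if the green tin is moved more than 30 mm (distance of tin_mid from where it was at the start of the episode above 0.03 m).
It fails at once if the wooden offcut is moved more than 30 mm (distance of offcut_mid from where it was at the start of the episode above 0.03 m).
It fails at once if the spanner is moved more than 30 mm (distance of spanner_grip from where it was at the start of the episode above 0.03 m).
It also fails if it takes over 69 s, if anything falls off the work surface, if the arm or the gripper's body presses on something with over 40 N, if the wrist force passes 120 N, or if a joint passes its speed limit or range.

## Working session

There is one attempt and no reset: what is moved stays moved. The work goes in short steps, each a Python script; the robot and the scene stay as the last script left them, time stands still between calls to the robot, and variables do not carry over. Pictures are saved under pics/ and viewed, about 8 in all and at most 12, crops included, and the job is handed in when it is done.

```bash
mkdir -p pics; ls
python3 - <<'E'
from rig import manip
import cv2,numpy as np
np.set_printoptions(precision=4,suppress=True)
for n in("top","side","wrist"):
    c=manip.camera(n); cv2.imwrite(f"pics/{n}0.png",c["image"][:,:,::-1])
    print(n,c["fx"],c["fy"],c["cx"],c["cy"]); print(c.get("cam_to_world",c.get("mount")))
print(manip.get_time(),manip.get_ee_rot(),manip.get_width(),manip.get_position())
E
```

```text
pics
top 452.97203237554504 452.97203237554504 278.74433467735383 220.5050262711216
[[ 0.0204 -0.9942  0.1052  0.4173]
 [-0.9993 -0.0235 -0.0283  0.0188]
 [ 0.0306 -0.1046 -0.994   1.1315]
 [ 0.      0.      0.      1.    ]]
side 464.96528335245927 464.96528335245927 281.25096570049703 205.8455432113968
[[ 0.8377 -0.3493  0.4198  0.1705]
 [-0.5459 -0.5146  0.6612 -0.6172]
 [-0.0149 -0.783  -0.6218  0.6913]
 [ 0.      0.      0.      1.    ]]
wrist 325.19226210127806 325.19226210127806 280.4089567396212 208.22981598226997
[[ 0.0009 -0.2618  0.9651 -0.1205]
 [ 1.      0.0005 -0.0008 -0.0005]
 [-0.0003  0.9651  0.2618 -0.0665]
 [ 0.      0.      0.      1.    ]]
0.15 [ 0.3432  1.5436 -0.3451] 0.08554814912524838 [0.2653 0.5654 0.2527]
```

View pics/top0.png

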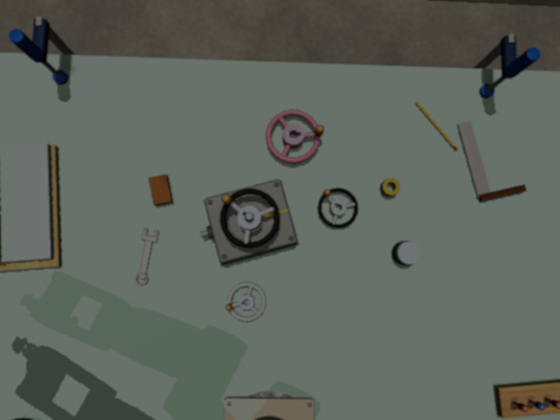

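View pics/side0.png

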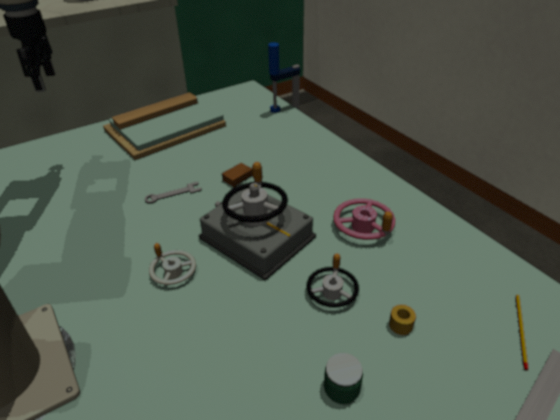

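Top view: wheel at about (250,217), knob (227,199), yellow line ending near (287,211), and collar (390,187). The side view shows the wheel at (254,203) and the collar at (402,319). I'll enlarge both.

Run:
```python
import cv2,numpy as np
t=cv2.imread("pics/top0.png");s=cv2.imread("pics/side0.png")
def cr(im,x,y,w,h,k):
    return cv2.resize(im[y:y+h,x:x+w],None,fx=k,fy=k,interpolation=cv2.INTER_CUBIC)
a=cr(t,200,170,100,100,4);b=cr(s,200,150,120,120,400/120)
c=cr(t,370,167,40,40,5);d=cr(s,380,297,40,40,5)
out=np.zeros((600,800,3),np.uint8)
out[:400,:400]=a;out[:400,400:]=b;out[400:,:200]=c;out[400:,400:600]=d
out=cv2.convertScaleAbs(out,alpha=1.5)
cv2.imwrite("pics/c1.png",out)
```

```text
(no output)
```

View pics/c1.png

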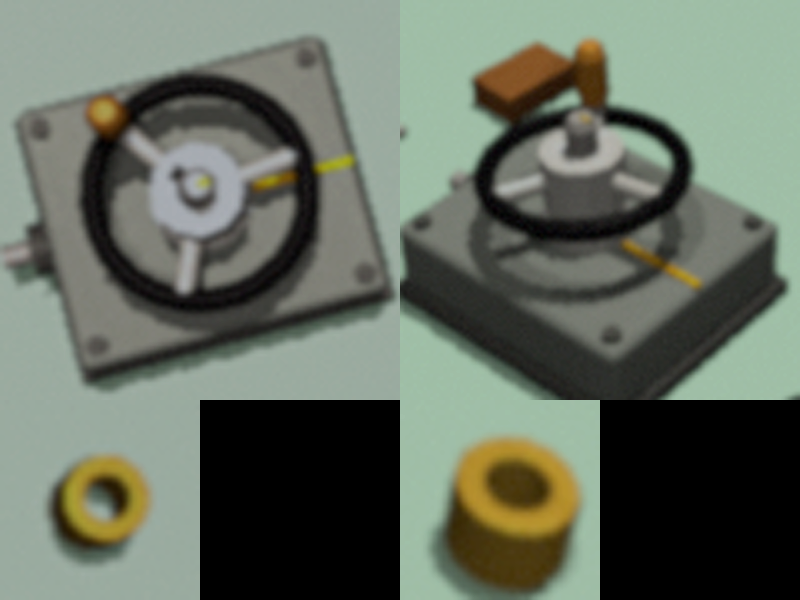

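The crop (4x top, 3.33x side) shows:
- **Spindle end:** top (249.5,216), side (254.6,185.4).
- **Knob top:** top (226.3,198.8).
- **Line:** top (263,216) to (288.5,210), side (266.6,222.9) to (290,235.5).
- **Collar top centre:** top (391,187), side (403.6,314).

```bash
cat > h.py <<'E'
import numpy as np,cv2
from rig import manip
from scipy.spatial.transform import Rotation as R
np.set_printoptions(precision=4,suppress=True)
K={"top":(452.972,278.744,220.505),"side":(464.965,281.251,205.846)}
T={"top":np.array([[0.0204,-0.9942,0.1052,0.4173],[-0.9993,-0.0235,-0.0283,0.0188],[0.0306,-0.1046,-0.994,1.1315]]),
"side":np.array([[0.8377,-0.3493,0.4198,0.1705],[-0.5459,-0.5146,0.6612,-0.6172],[-0.0149,-0.783,-0.6218,0.6913]])}
def px(cam,u,v,z):
    f,cx,cy=K[cam]; d=T[cam][:,:3]@[(u-cx)/f,(v-cy)/f,1]; o=T[cam][:,3]
    return o+d*(z-o[2])/d[2]
def wpx(u,v,z,pos,rot,mount,f,cx,cy):
    "wrist fisheye pixel to world at height z"
    p=np.array([u-cx,v-cy]); r=np.linalg.norm(p); th=r/f
    dc=np.r_[np.sin(th)*p/max(r,1e-9),np.cos(th)]
    Rw=R.from_rotvec(rot).as_matrix()
    o=pos+Rw@mount[:3,3]; d=Rw@mount[:3,:3]@dc
    return o+d*(z-o[2])/d[2]
def down(yaw):
    "tool x down, jaw direction (tool y) at world angle yaw"
    y=np.array([np.cos(yaw),np.sin(yaw),0]);x=np.array([0,0,-1.])
    return R.from_matrix(np.c_[x,y,np.cross(x,y)]).as_rotvec()
E
python3 - <<'E'
from h import *
for n,a in dict(spin_t=("top",249.5,216,.144),spin_s=("side",254.6,185.4,.144),knob_t=("top",226.3,198.8,.158),knob_s=("side",257,164,.155),
 l1t=("top",263,216,.06),l2t=("top",288.5,210,.06),l1s=("side",266.6,222.9,.06),l2s=("side",290,235.5,.06),
 col_t=("top",391,187,.034),col_s=("side",403.6,314,.034),tin=("top",408,252,.055),off=("top",160,190,.025)).items(): print(n,px(*a))
Rw=R.from_rotvec(manip.get_ee_rot()).as_matrix();print(Rw)
for y in np.arange(-3,3.2,.5):
    print(y,manip.solve_ik([.45,.09,.16],down(y)))
E
```

```text
spin_t [0.5302 0.055  0.144 ]
spin_s [0.5318 0.0501 0.144 ]
knob_t [0.5649 0.1056 0.158 ]
knob_s [0.5675 0.0997 0.155 ]
l1t [0.5406 0.026  0.06  ]
l2t [ 0.5565 -0.0345  0.06  ]
l1s [0.5401 0.0233 0.06  ]
l2s [ 0.5587 -0.0365  0.06  ]
col_t [ 0.6234 -0.2887  0.034 ]
col_s [ 0.6253 -0.2935  0.034 ]
tin [ 0.4627 -0.3229  0.055 ]
off [0.6028 0.2804 0.025 ]
[[-0.0006  0.4249  0.9052]
 [-0.0011  0.9052 -0.4249]
 [-1.     -0.0012 -0.    ]]
-3.0 None
-2.5 None
-2.0 [ 0.1715  0.3303  2.0556 -0.      0.7557  2.1715]
-1.5 [ 0.1715  0.3303  2.0556 -0.      0.7557  1.6715]
-1.0 [0.1715 0.3303 2.0556 0.     0.7557 1.1715]
-0.5 [ 0.1715  0.3303  2.0556 -0.      0.7557  0.6715]
0.0 [ 0.1715  0.3303  2.0556 -0.      0.7557  0.1715]
0.5 [ 0.1715  0.3303  2.0556 -0.      0.7557 -0.3285]
1.0 [ 0.1715  0.3303  2.0556  0.      0.7557 -0.8285]
1.5 [ 0.1715  0.3303  2.0556 -0.      0.7557 -1.3285]
2.0 [ 0.1715  0.3303  2.0556 -0.      0.7557 -1.8285]
2.5 [ 0.1715  0.3303  2.0556 -0.      0.7557 -2.3285]
3.0 None
```

```bash
cat >> h.py <<'E'
def wshot(name):
    p,r=manip.get_position(),manip.get_ee_rot(); c=manip.camera("wrist")
    cv2.imwrite(f"pics/{name}.png",c["image"][:,:,::-1])
    np.savez(f"pics/{name}.npz",p=p,r=r,m=c["mount"],k=[c["fx"],c["cx"],c["cy"]]); print(name,p,r)
def wp(name,u,v,z):
    d=np.load(f"pics/{name}.npz"); return wpx(u,v,z,d["p"],d["r"],d["m"],*d["k"])
E
python3 - <<'E'
from h import *
manip.move_to([.566,.103,.26],down(.96+np.pi/2)); wshot("w1")
im=cv2.imread("pics/w1.png"); cv2.imwrite("pics/w1z.png",cv2.resize(im[60:400,60:500],None,fx=1.76,fy=1.76,interpolation=cv2.INTER_CUBIC))
print(manip.get_time(),manip.get_joint_positions())
E
```

```text
w1 [0.5659 0.1035 0.26  ] [-0.7487  1.4378  0.7488]
2.225 [ 0.1603  0.3429  1.7362  0.0001  1.0624 -2.371 ]
```

View pics/w1z.png

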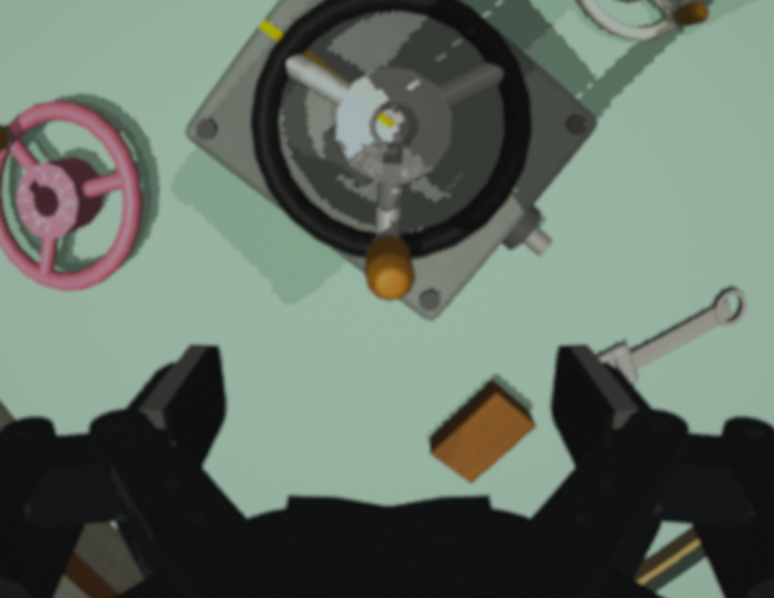

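Wrist view: pixel positions in the full frame are knob top (281.6,220.2), spindle end (283,130.5) and yellow line end (213.4,77).

Run:
```python
from h import *
f=lambda u,v:(u/1.76+60,v/1.76+60)
s=wp("w1",*f(393,124),.144);k=wp("w1",*f(391,283),.158)
for n,a in dict(l_out=(264,23),l_in=(308,57),).items(): 
    q=wp("w1",*f(*a),.06);print(n,q,np.arctan2(*(q-s)[1::-1]))
print(s,k,np.linalg.norm((k-s)[:2]),np.arctan2(*(k-s)[1::-1]))
```

```text
l_out [ 0.5551 -0.0325  0.06  ] -1.2838718703919159
l_in [ 0.5465 -0.0012  0.06  ] -1.2737003044637154
[0.5292 0.055  0.144 ] [0.5663 0.1067 0.158 ] 0.0635967824861035 0.9474972476374659
```

Run:
```python
from h import *
A=np.array([.530,.054]);Z=.142
def pose(phi,z=Z): return [*(A+.062*np.array([np.cos(phi),np.sin(phi)])),z],down(phi+np.pi/2)
p0=.95
manip.command_gripper(.05,20)
manip.move_to(*pose(p0,.2)); manip.servo_line(*pose(p0),rate=.08)
print("down",manip.get_contact_force()); manip.command_gripper(.028)
print("w",manip.get_width(),manip.get_contact_force(),manip.get_time())
for phi in list(np.arange(.8,-1.16,-.15))+list(np.arange(-1.2,-1.46,-.04)):
    manip.servo_line(*pose(phi),rate=.06); F=manip.get_contact_force()
    print(round(phi,2),F,round(manip.get_time(),2))
    if np.linalg.norm(F[:2])>10: break
manip.hold(.3); wshot("w2")
c=manip.camera("side");cv2.imwrite("pics/s2.png",c["image"][:,:,::-1])
a=cv2.imread("pics/w2.png")[:,80:480];b=cv2.resize(cv2.imread("pics/s2.png")[130:270,190:323],(399,420),interpolation=2)
cv2.imwrite("pics/c2.png",np.hstack([a,b]))
```

```text
down [ 0.1751 -0.3057 -0.5336]
w 0.028235940062411008 [0.6297 0.1511 0.1097] 4.2333
0.8 [ 0.1356 -0.1829 -0.0827] 4.54
0.65 [-0.7037 -0.9265  0.4599] 4.85
0.5 [-0.0656  0.675   0.0338] 5.16
0.35 [-0.8348  0.2493 -1.0778] 5.47
0.2 [-0.6897 -0.9531 -0.3153] 5.78
0.05 [0.5692 0.1837 0.5216] 6.08
-0.1 [-0.8683  0.3201 -0.7001] 6.39
-0.25 [ 0.4149  0.3799 -0.4577] 6.7
-0.4 [-0.7521  0.0977  0.7203] 7.01
-0.55 [ 0.3566 -0.6783  0.4763] 7.32
-0.7 [ 0.3019  0.2489 -0.571 ] 7.62
-0.85 [-0.4711  0.7976  0.5185] 7.93
-1.0 [ 0.2728 -0.3394 -0.0515] 8.24
-1.15 [-0.259  -0.3466 -0.3491] 8.55
-1.2 [0.6094 0.4296 0.1713] 8.8
-1.24 [ 1.0057  0.5807 -0.539 ] 9.05
-1.28 [0.814  0.3305 0.3477] 9.3
-1.32 [ 0.1768 -0.978   0.8129] 9.55
-1.36 [ 0.584   0.5587 -0.1876] 9.8
-1.4 [0.5572 0.3649 0.2537] 10.05
-1.44 [ 0.7289 -0.0145  0.7092] 10.3
w2 [ 0.5382 -0.0075  0.142 ] [ 1.1119  1.2683 -1.1118]
```

View pics/c2.png

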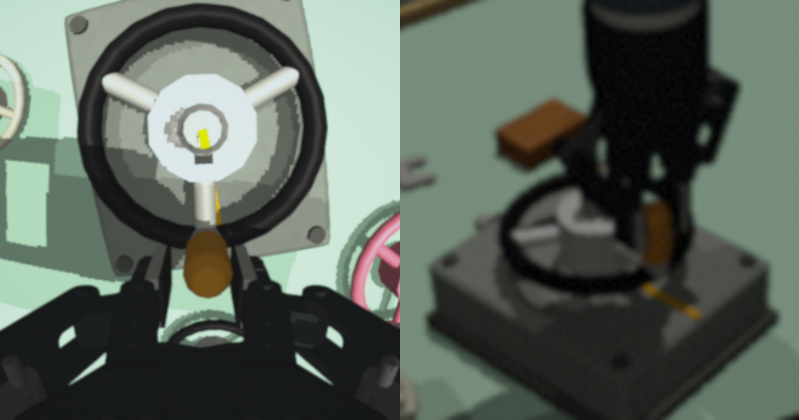

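Wrist view: knob between the pads at (207,262), with the yellow line at (217,205) just to the right of the spoke at (205,200). The hub may have dropped, so I'll check its height from the rim's apparent width (78 to 326) and compute the angles.

Run:
```python
from h import *
for z in(.090,.104):
    print(z,np.linalg.norm(wp("w2",158,128,z)-wp("w2",406,128,z)))
for z in(.106,.120): print("hub52",z,np.linalg.norm(wp("w2",228,128,z)-wp("w2",337,128,z)))
s=wp("w2",283,129,.144);print(s)
for a in((297,190),(298,222)):
    q=wp("w2",*a,.06);print(q,np.arctan2(*(q-s)[1::-1]))
for z in(.144,.158):
    q=wp("w2",288,275,z);print("knob",q,np.linalg.norm((q-s)[:2]),np.arctan2(*(q-s)[1::-1]))
im=cv2.imread("pics/w2.png")[90:230,210:360];cv2.imwrite("pics/w2z.png",cv2.resize(im,None,fx=4,fy=4,interpolation=2))
```

```text
0.09 0.13668633828911927
0.104 0.12559240062863009
hub52 0.106 0.05240805415405664
hub52 0.12 0.047719535797872345
[0.5302 0.0553 0.144 ]
[0.5451 0.0165 0.06  ] -1.206091275812639
[ 0.5488 -0.0046  0.06  ] -1.2702719008641108
knob [ 0.54   -0.0016  0.144 ] 0.05777389779985601 -1.4019665068753673
knob [0.5387 0.0054 0.158 ] 0.050635250047870076 -1.4038326887084105
```

View pics/w2z.png

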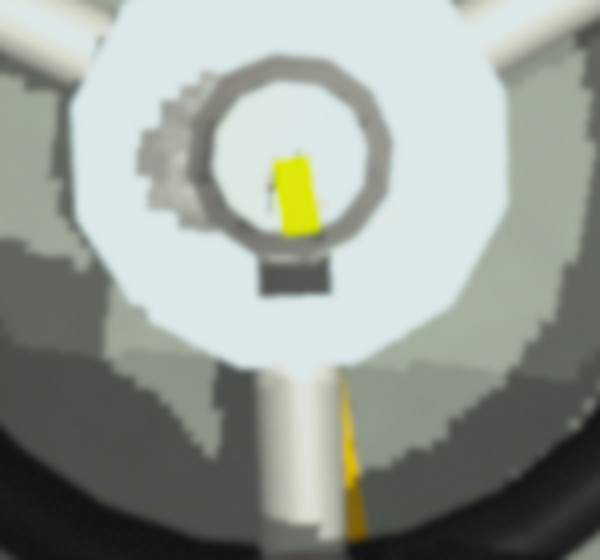

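The hub has dropped home: read at home height the rim measures 136.7 mm (138 expected) and the hub 52.4 mm (52), and both would be 8–10 % too small at perched height. Now I'll release and go to the collar.

Run:
```python
from h import *
manip.command_gripper(.05); p=manip.get_position()
manip.servo_line([p[0],p[1],.26],rate=.12); 
print(manip.get_contact_force())
manip.move_to([.530,.055,.27],down(.29)); manip.command_gripper(.085); manip.hold(.2); wshot("w3")
manip.move_to([.6243,-.291,.18],down(.29)); manip.hold(.2); wshot("w4")
print(manip.get_time(),manip.get_joint_positions())
f=lambda n,x,y:cv2.resize(cv2.imread(f"pics/{n}.png")[y:y+200,x:x+200],(400,400),interpolation=2)
cv2.imwrite("pics/c3.png",np.hstack([f("w3",180,110),f("w4",180,110)]))
```

```text
[ 0.8952 -0.4762  0.6874]
w3 [0.53   0.0548 0.27  ] [ 0.9932  1.3324 -0.9932]
w4 [ 0.6248 -0.2898  0.1807] [ 0.9917  1.3324 -0.9913]
14.8583 [-0.4519  0.5945  1.5257  0.0001  1.0207 -0.7433]
```

View pics/c3.png

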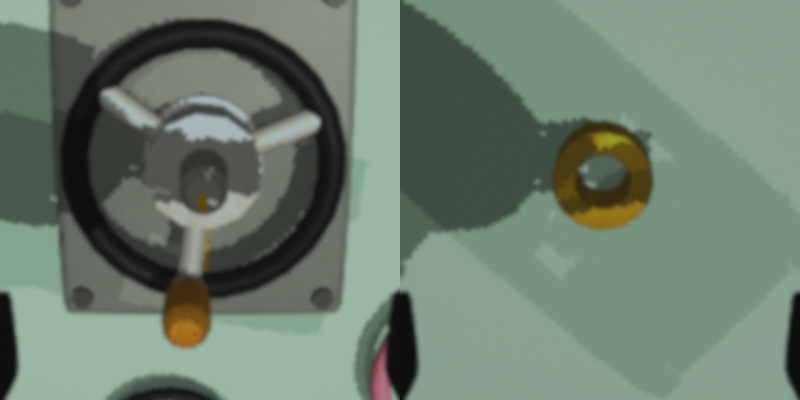

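w3: spindle end at crop (204,195). w4: collar top-face centre at crop (203,180) of its half.

Run:
```python
from h import *
print(wp("w3",282,207.5,.144), wp("w4",281.5,200,.034))
print(wp("w4",180+152/2,200,.034)-wp("w4",180+253/2,200,.034))
# finer crop, brightened, both
f=lambda n,x,y,w:cv2.convertScaleAbs(cv2.resize(cv2.imread(f"pics/{n}.png")[y:y+w,x:x+w],(400,400),interpolation=2),alpha=2.2)
cv2.imwrite("pics/c4.png",np.hstack([f("w3",256,180,50),f("w4",248,165,70)]))
```

```text
[0.5307 0.0546 0.144 ] [ 0.625  -0.2892  0.034 ]
[-0.041  -0.0123  0.    ]
```

View pics/c4.png

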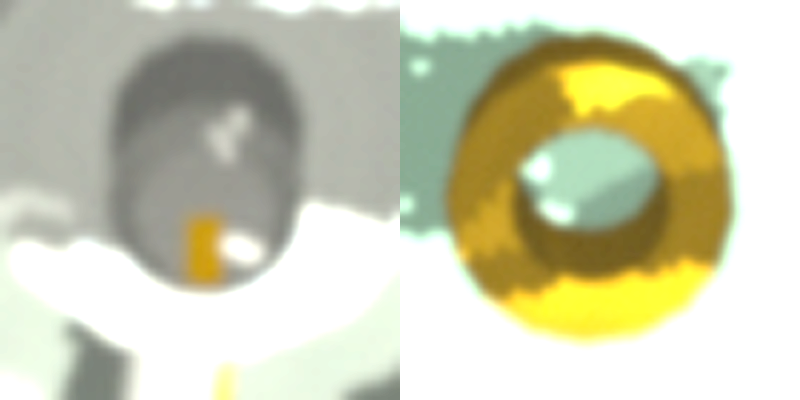

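Run:
```python
from h import *
o=down(.29)
manip.servo_line([.6250,-.2892,.027],o,rate=.08); print("dn",manip.get_contact_force())
manip.command_gripper(.035,50); manip.hold(.2)
print("w",manip.get_width(),manip.get_contact_force())
manip.servo_line([.6250,-.2892,.20],o,rate=.12); print("lift",manip.get_contact_force(),manip.get_width())
manip.move_to([.5307,.0546,.22],o); manip.servo_line([.5307,.0546,.182],o,rate=.08); manip.hold(.3)
F0=np.array(manip.get_contact_force()); print("F0",F0,manip.get_position()); wshot("w5")
for z in np.arange(.178,.1329,-.004):
    manip.servo_line([.5307,.0546,z],o,rate=.03); F=manip.get_contact_force()-F0
    print(round(z,3),F,round(manip.get_time(),2))
    if F[2]>10 or np.linalg.norm(F[:2])>10: break
```

```text
dn [-0.0851  0.4919 -0.5279]
w 0.04248943584299176 [-1.6753  0.8872  4.9856]
lift [-0.8237 -0.8464 -3.52  ] 0.04315231850057355
F0 [ 0.0043 -0.7578 -2.73  ] [0.531  0.0547 0.1825]
w5 [0.531  0.0547 0.1825] [ 0.9933  1.3319 -0.9923]
0.178 [ 1.2043 -0.2284  0.2203] 21.78
0.174 [-0.7566  0.8126  0.4979] 22.07
0.17 [ 0.1892  1.06   -0.0267] 22.35
0.166 [-0.6774  0.7001  0.7041] 22.63
0.162 [-0.008   1.2118 -0.1825] 22.92
0.158 [-0.7625  0.9726 -0.073 ] 23.2
0.154 [-0.107   1.0691 -1.1291] 23.48
0.15 [-0.5082  1.5061  0.0968] 23.77
0.146 [-0.366   1.0178 -1.3868] 24.05
0.142 [ 0.2359  0.9468 -0.7929] 24.33
0.138 [-0.1984  1.4141 -0.946 ] 24.62
0.134 [ 0.4936  2.4209 -1.061 ] 24.9
```

The collar is sliding over the spindle with almost no force. I'll seat it, release, retreat and look.

Run:
```python
from h import *
o=down(.29); F0=np.array([0,-.76,-2.73])
for z in (.1325,.1315,.1305,.1295):
    manip.servo_line([.5307,.0546,z],o,rate=.02); F=manip.get_contact_force()-F0; print(z,F)
    if F[2]>4: break
manip.command_gripper(.062); manip.hold(.3); print(manip.get_width(),manip.get_contact_force())
manip.servo_line([.5307,.0546,.27],o,rate=.1); manip.hold(.2); wshot("w6")
c=manip.camera("side");cv2.imwrite("pics/s6.png",c["image"][:,:,::-1])
a=cv2.resize(cv2.imread("pics/w6.png")[110:310,180:380],(400,400),interpolation=2);b=cv2.resize(cv2.imread("pics/s6.png")[130:250,195:315],(400,400),interpolation=2)
cv2.imwrite("pics/c6.png",cv2.convertScaleAbs(np.hstack([a,b]),alpha=1.5)); print(manip.get_time())
```

```text
0.1325 [-4.3135  2.0773 10.2017]
0.061959140306656425 [-0.2831  0.4682 -0.2689]
w6 [0.5305 0.0546 0.2695] [ 0.9925  1.3332 -0.9935]
27.6
```

View pics/c6.png

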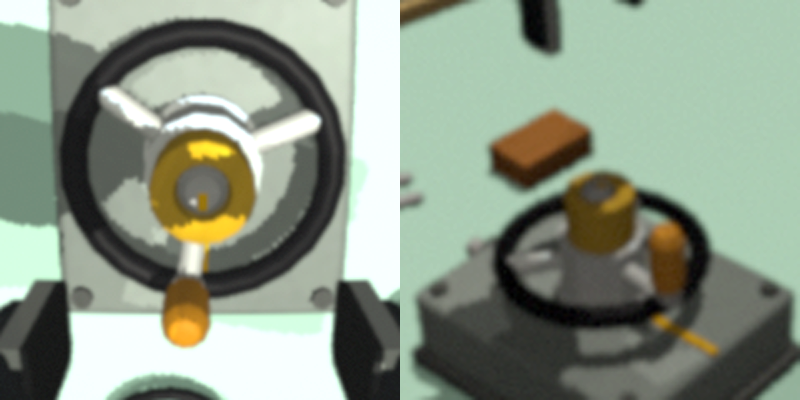

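The picture shows the collar square on the hub with the spindle end at (203,190) inside it. The knob and rim are unmoved since w3, and the gripper is clear.

```bash
python3 -c "
from rig import manip
manip.sign_off()"
```

```text
the job is handed in; nothing more can be done
```

The wheel is home on the shoulder, the brass collar is flat on the hub, and the job is handed in at about 28 s. `sign_off` gave no verdict.

- **Wheel:** I held the crank knob loosely between the pads and turned it about 2.4 rad clockwise, until it dropped over the key. In the wrist picture, rim and hub measured 137 mm and 52.4 mm at home height (138 mm and 52 mm expected). At the perched height they would have come out 8–10 % too small.
- **Collar:** It slid down the spindle with side forces under 3 N. It touched the hub at a tool height of 132.5 mm, where about 133 mm was expected, with 10 N of contact force. I then let go and backed off to a tool height of 270 mm.
- **Last pictures:** These show the collar square on the hub with the spindle end inside it, and the wheel where it was. The gripper is clear and the contact force reads near zero.
- **Not measured:** I did not re-measure the tin, offcut or spanner at the end. The arm never went near the offcut or spanner, and it showed no contact around the tin.
- **Disagreements:** The side camera put the spindle axis about 5 mm off in y from the top and wrist cameras. I used the wrist value, and the fit bore it out.

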